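# Pack a graduated set of bottle vases in its divided crate by height

### The job

Pack the set of bottle vases in the divided crate: the tallest already stands in the cell at one end. Stand the other four upright in the empty cells, one to a cell, so that the row steps down in height from the tallest to the shortest at the other end. Lower them in gently without dropping or tipping any, and leave the tallest standing where it is.

Things in the scene. Friction and masses are not known exactly. Their poses are not given: they have to be found in the camera images.
- crate: open wooden crate fixed to the table, 86 x 406 mm and 45 mm high: five square cells in one row along its y axis, each 74 x 74 mm inside, centres 80 mm apart. Floor 8 mm thick, outer walls 45 mm high, plywood dividers 6 mm thick with tops 40 mm above the table. Origin: centre of its underside on the table; its x axis runs across the row.
- vase_tallest: the tallest of five terracotta-brown bottle vases of one shape (round foot, round belly, slim neck, slightly flared lip, dark mouth): 192 mm high, 360 g, belly 62 mm across, neck 28 mm. At the start it already stands in the cell at one end of the crate (either end), loose, with some 6 mm of play. Origin: centre of its foot; z up its axis.
- vase_164: loose terracotta-brown bottle vase, 164 mm high, about 270 g (can vary by a third), standing on the table: belly 58 mm across, foot 39 mm across; the neck, 26 mm across, is a plain round grip over the top 30 mm but for the lip, 30 mm across, in the top 5 mm. Origin: centre of its foot; z up its axis.
- vase_136: loose terracotta-brown bottle vase, 136 mm high, about 200 g (can vary by a third), standing on the table: belly 54 mm across, foot 37 mm across; the neck, 24 mm across, is a plain round grip over the top 30 mm but for the lip, 28 mm across, in the top 5 mm. Origin: centre of its foot; z up its axis.
- vase_108: loose terracotta-brown bottle vase, 108 mm high, about 140 g (can vary by a third), standing on the table: belly 50 mm across, foot 34 mm across; the neck, 22 mm across, is a plain round grip over the top 30 mm but for the lip, 26 mm across, in the top 5 mm. Origin: centre of its foot; z up its axis.
- vase_80: loose terracotta-brown bottle vase, 80 mm high, about 90 g (can vary by a third), standing on the table: belly 46 mm across, foot 31 mm across; the neck, 20 mm across, is a plain round grip over the top 30 mm but for the lip, 24 mm across, in the top 5 mm. Origin: centre of its foot; z up its axis.
- pad_a: round cork disc, 52 mm across, let flush into the floor at the centre of one of the four empty cells of the crate; which cell differs from start to start. Origin: its centre, on the cell floor 8 mm above the table.
- pad_b: round cork disc, 52 mm across, let flush into the floor at the centre of one of the four empty cells of the crate; which cell differs from start to start. Origin: its centre, on the cell floor 8 mm above the table.
- pad_c: round cork disc, 52 mm across, let flush into the floor at the centre of one of the four empty cells of the crate; which cell differs from start to start. Origin: its centre, on the cell floor 8 mm above the table.
- pad_d: round cork disc, 52 mm across, let flush into the floor at the centre of one of the four empty cells of the crate; which cell differs from start to start. Origin: its centre, on the cell floor 8 mm above the table.
Things that resemble listed ones, but are neither listed nor needed, are in the scene too. Leave any purple look-alike of the vase_80 alone. What is shaped like the vase_136 but blue or purple is not meant.

How it is judged:
By the outcome, as a careful person would: the job done as asked, in the order asked, and still so for the second after the job is handed in, with the robot touching nothing.
It also fails if it takes over 120 s, if anything falls off the work surface, if the arm or the gripper's body presses on something with over 40 N, if the wrist force passes 120 N, or if a joint passes its speed limit or range.

### The arm

A 6-joint arm with a two-finger parallel gripper is mounted at the origin on the work surface. World frame = base frame: x ahead of the robot, y to its left, z up, the work surface at z = 0. Lengths are in m, angles in rad, forces in N, time in s.
With the tool pointing down it reaches from about 0.3 to 0.875 m from the base axis. Payload 6.4 kg.
Tool frame: the origin (TCP) lies on the centre line of the jaws, within the pads' length; the fingertips stand 11 mm ahead of it and the grasp point (between the pads) lies 8 mm behind it; z points along the fingers, y is the line along which they close (so a half turn about z gives the same grasp; the last joint's range is limited). The gripper opens to 88 mm and grips with 3 to 60 N. Pads are 18 mm wide; open, the fingers measure 123 mm over their backs; the gripper's body (75 mm by 187 mm) begins 45 mm behind the grasp point.
Start: joints at [-1.528, 0.181, 1.607, -0, 1.354, -0.206], TCP at [0.142, -0.557, 0.225] pointing down, gripper open.
Joint ranges: [-2.99, 2.99], [-0.89, 2.07], [0.3, 2.58], [-1.14, 4.28], [0, 2.63], [-3.12, 3.12]. Speed limits (rad/s): [2.57, 2.57, 3.01, 3.14, 3.14, 3.14].

### API

Orientations are given as a 3x3 rotation matrix whose columns are the frame's x, y, z axes.
In Python, from cell import monitor, vision, hand_in gives the robot as it stands. The module is installed in compiled form; this text tells all that it offers.
- The arm moves only by the tool jog_arm, never from a script. Its argument "steps" is a list of rows, each a list of 7 numbers: the opening, from -1 (shut) to 1 (fully open), then the shift along the tool's x, y, z scaled (see below), then the turn, a rotation vector about the tool's x, y, z scaled (see below). A call has 1 to 10 rows; each row shifts and turns the commanded pose from where the row before left it, along the tool's axes as they then stand; what a row does not reach is not made up. The controller multiplies each number of a shift by 3 cm and each number of a turn by 5 degrees. A row lasts 1/12 s, in which the tool goes at most 41.7 mm and 7.16 degrees, less where a joint would pass 70% of its speed; a pose out of reach is approached as far as the arm can. A call with a number of a shift or a turn outside -1 to 1 is refused whole. A call with a gripper value outside its range is refused whole. The fingers move at their own pace and stop on an object; "squeeze" is the grip in N (left out, the last holds). Time passes only in rows, so rows that do not move let the fingers close. It gives the time, the measured TCP pose, the force, the opening and the grip force at its end, in the units of the state.
- monitor.state(): the state, without advancing time (a new reading comes with each control period).
- vision.capture(name): name is "side" or "top" or "wrist"; returns the picture (384x512x3 uint8, blue, green, red); there is no depth.
- vision.camera_info(name): a dict with "fx", "fy", "cx", "cy" (pixels), "dist_coeffs" ([k1, k2, p1, p2, k3] as OpenCV has them; the pictures are not rectified), "cam_to_world" (4x4, takes a point from camera to world coordinates). Camera axes: x right, y down, z forward; pixel columns grow to the right and rows downward; lengths in m; the calibration is good to about 2 mm. A picture is of the moment at which its call begins: read the wrist's pose just before it. camera_info takes no time and is no camera call; for the wrist camera it gives the pose at the moment of the call.
- hand_in(): hands the job in; it is judged then, once.
The state is a dict: "t": time; "joint_pos": joint angles; "qd": joint speeds; "effort": joint torques, N m; "tcp_pos": TCP position; "eef_rot": TCP orientation; "wrist_force": force on the tool from outside, world axes, zero at the start; "wrist_torque": the same for the moment, N m; "width": finger opening in m; "gripper_force": force on a finger pad.
Only numpy, scipy, OpenCV 4.12 (cv2) and the standard library are available. Lean on these libraries where they do the work, as an engineer would, in place of code of your own. Each camera call takes 0.05 s, during which the arm holds its last target. There are 200 camera calls.

## Working session

There is one attempt and no reset: what is moved stays moved. The work goes in short steps, Python scripts to look and compute and a tool call to move; the robot and the scene stay as the last step left them, time stands still between calls to the robot, and variables do not carry over. Pictures are saved under pics/ and viewed, at most 14 in all, crops included, and the job is handed in when it is done.

Besides the shell and the picture viewer there is one more tool, called after "Request:" in YAML: its name, and indented under it one key for each argument. jog_arm: Moves the arm, as the interface text tells. Shifts and turns lie within -1 to 1; 1 stands for 3 cm of shift or 5 degrees of turn. Its arguments: {"type":"object","properties":{"steps":{"type":"array","items":{"type":"array","items":{"type":"number","minimum":-1,"maximum":1}}},"squeeze":{"type":"number"}},"required":["steps"]}

```bash
mkdir -p pics
python3 - <<'E'
from cell import monitor, vision
import cv2, numpy as np
np.set_printoptions(precision=4,suppress=True)
s=monitor.state();print({k:np.round(v,3) for k,v in s.items()})
for n in("top","side"):
    i=vision.camera_info(n);print(n,i)
    cv2.imwrite(f"pics/{n}0.png",cv2.resize(vision.capture(n),(800,600),interpolation=cv2.INTER_CUBIC))
E
```

```text
{'t': np.float64(0.0), 'joint_pos': array([-1.528,  0.182,  1.608, -0.   ,  1.354, -0.206]), 'qd': array([ 0.001,  0.002,  0.001, -0.002,  0.   , -0.   ]), 'effort': array([  0.001, -43.387, -34.185,   0.07 ,   0.039,  -0.   ]), 'tcp_pos': array([ 0.142, -0.557,  0.224]), 'eef_rot': array([[ 0.969,  0.246, -0.   ],
       [ 0.246, -0.969,  0.002],
       [ 0.   , -0.002, -1.   ]]), 'wrist_force': array([ 0.074, -0.672,  0.197]), 'wrist_torque': array([ 0.092, -0.017, -0.024]), 'gripper_force': np.float64(0.0), 'width': np.float64(0.088)}
top {'fx': 360.70762607202255, 'fy': 360.70762607202255, 'cx': 257.6178538270361, 'cy': 193.4373644761326, 'dist_coeffs': array([-0.0381,  0.    ,  0.    ,  0.    ,  0.    ]), 'cam_to_world': array([[-0.0124, -0.9981,  0.06  ,  0.4427],
       [-0.9997,  0.0111, -0.0225, -0.0006],
       [ 0.0218, -0.0603, -0.9979,  0.8844],
       [ 0.    ,  0.    ,  0.    ,  1.    ]])}
side {'fx': 402.9666298064918, 'fy': 402.9666298064918, 'cx': 259.19993627584034, 'cy': 187.49301110712193, 'dist_coeffs': array([0.0208, 0.    , 0.    , 0.    , 0.    ]), 'cam_to_world': array([[ 0.9491, -0.2236,  0.2217,  0.3241],
       [-0.3147, -0.6949,  0.6465, -0.5147],
       [ 0.0094, -0.6834, -0.73  ,  0.6174],
       [ 0.    ,  0.    ,  0.    ,  1.    ]])}
```

View pics/top0.png

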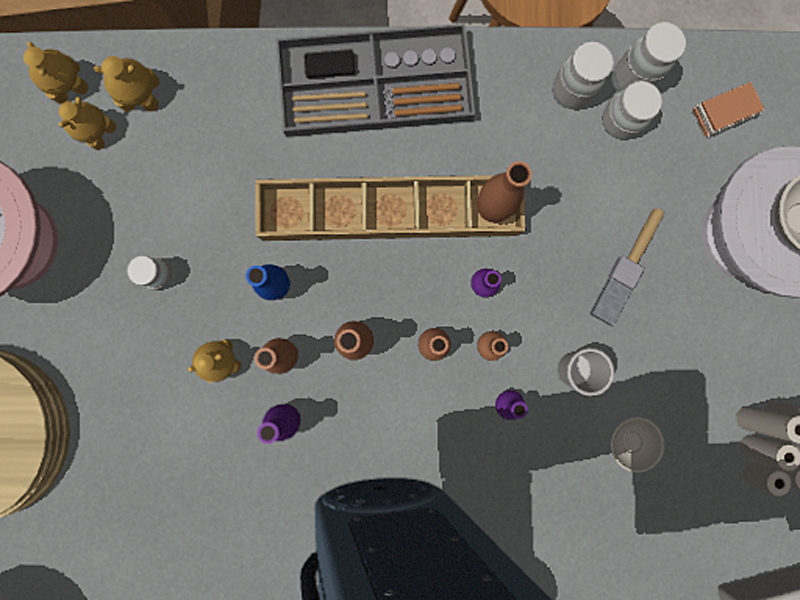

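View pics/side0.png

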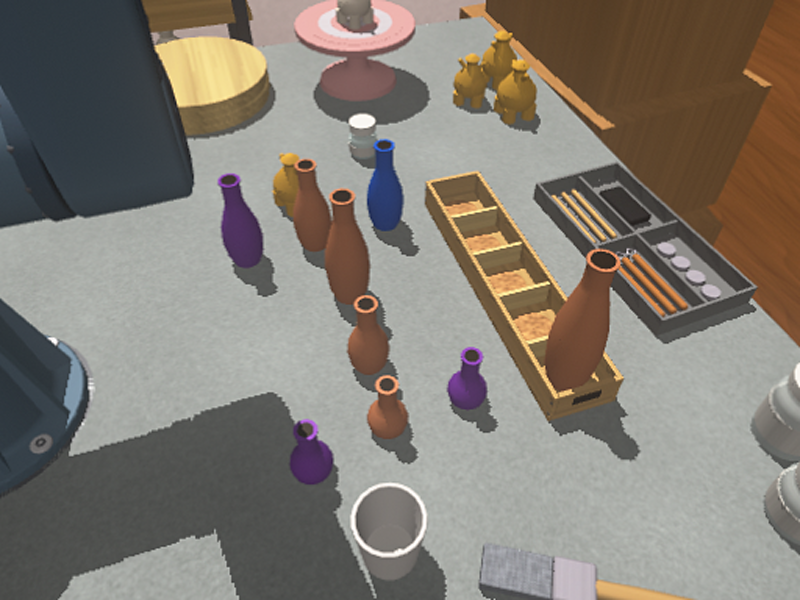

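The top view shows a brown row with mouths at about (266,357), (347,340), (434,345) and (492,345). The tallest vase is in the right (-y) end cell. Blue and purple look-alikes stand at (262,275), (487,280), (275,430) and (512,405). I'll take enlarged crops to confirm this and pick pixels.

Run:
```python
from cell import vision
import cv2
t=vision.capture("top");s=vision.capture("side")
cv2.imwrite("t.png",t);cv2.imwrite("s.png",s)
def crop(im,x,y,w,h,k,n):
    c=cv2.resize(im[y:y+h,x:x+w],None,fx=k,fy=k,interpolation=cv2.INTER_CUBIC)
    for i in range(0,w,10): cv2.putText(c,str(x+i),(i*k,8),0,.3,(0,255,255),1);cv2.line(c,(i*k,10),(i*k,14),(0,255,255),1)
    for i in range(10,h,10): cv2.putText(c,str(y+i),(0,i*k+3),0,.3,(0,255,255),1)
    cv2.imwrite("pics/"+n,c)
crop(t,155,100,185,140,4,"tc.png")
crop(s,170,95,110,190,3,"sc.png")
```

```text
(no output)
```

View pics/tc.png

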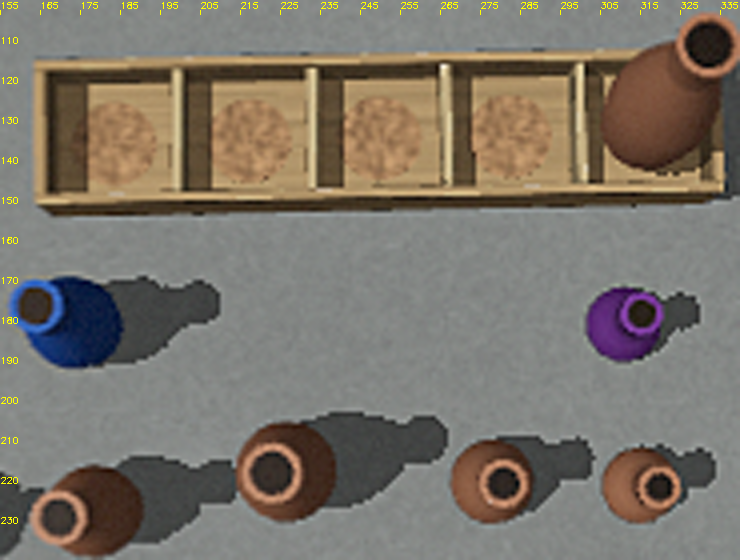

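View pics/sc.png

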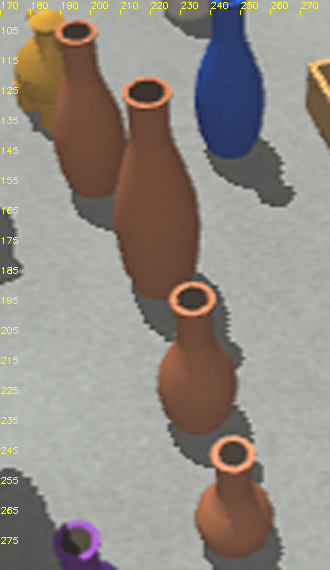

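Confirmed in the crops. All four terracotta vases are in the front row; in top-image pixels they are 136 at (170,229), 164 at (223,218), 108 at (281,221) and 80 at (320,222). The blue one (164,176) and purple one (315,178) are look-alikes. Next I'll triangulate.

```bash
cat > h.py <<'E'
import numpy as np, cv2
from cell import vision, monitor
np.set_printoptions(precision=4,suppress=True)
def ray(n,uv):
    i=vision.camera_info(n);K=np.array([[i["fx"],0,i["cx"]],[0,i["fy"],i["cy"]],[0,0,1.]])
    p=cv2.undistortPoints(np.array([[uv]],float),K,i["dist_coeffs"])[0,0]
    M=i["cam_to_world"];return M[:3,3],M[:3,:3]@np.r_[p,1]
def at_z(n,uv,z):
    c,d=ray(n,uv);return c+d*(z-c[2])/d[2]
def tri(r):
    A=sum(np.eye(3)-np.outer(d,d)/(d@d) for c,d in r);b=sum((np.eye(3)-np.outer(d,d)/(d@d))@c for c,d in r)
    return np.linalg.solve(A,b)
E
python3 - <<'E'
from h import *
T={136:(60,517),164:(272,472),108:(503,484),80:(660,487)}
S={136:(77,32),164:(147,92),108:(193,298),80:(233,454)}
f=lambda p,k,o:((p[0]+.5)/k-.5+o[0],(p[1]+.5)/k-.5+o[1])
for h in T:
    t=f(T[h],4,(155,100));s=f(S[h],3,(170,95))
    print(h,at_z("top",t,h/1000),at_z("side",s,h/1000),tri([ray("top",t),ray("side",s)]))
for p in [(119,141),(251,139),(381,137),(512,136)]: print("pad",at_z("top",f(p,4,(155,100)),.008))
for p in [(36,62),(36,197),(722,188)]: print("rim",at_z("top",f(p,4,(155,100)),.045))
print("tall",at_z("top",f((709,45),4,(155,100)),.2), vision.camera_info("wrist")["cam_to_world"], monitor.state()["tcp_pos"])
E
```

```text
136 [0.4166 0.1649 0.136 ] [0.4192 0.1662 0.136 ] [0.4178 0.1643 0.1376]
164 [0.4386 0.0535 0.164 ] [0.4406 0.0544 0.164 ] [0.4395 0.0532 0.1652]
108 [ 0.4303 -0.0663  0.108 ] [ 0.4331 -0.0648  0.108 ] [ 0.4315 -0.0664  0.1101]
80 [ 0.427  -0.1566  0.08  ] [ 0.4286 -0.1551  0.08  ] [ 0.4276 -0.1563  0.082 ]
pad [0.6414 0.1577 0.008 ]
pad [0.6419 0.0768 0.008 ]
pad [ 0.6425 -0.0031  0.008 ]
pad [ 0.6426 -0.0838  0.008 ]
rim [0.6808 0.2001 0.045 ]
rim [0.6003 0.1996 0.045 ]
rim [ 0.6022 -0.2044  0.045 ]
tall [ 0.6431 -0.1624  0.2   ] [[ 0.2466 -0.9279 -0.2797  0.2127]
 [-0.9691 -0.2362 -0.071  -0.5387]
 [-0.0001  0.2886 -0.9574  0.3844]
 [ 0.      0.      0.      1.    ]] [ 0.1416 -0.557   0.2247]
```

Request:
jog_arm:
  steps:
    - [1, 0, 0, -1, 0, 0, -1]
    - [1, 0, 0, -1, 0, 0, -1]
    - [1, 0, 0, -0.8, 0, 0, -1]
    - [1, 0, 0, 0, 0, 0, -1]
    - [1, 0, 0, 0, 0, 0, -1]
    - [1, 0, 0, 0, 0, 0, -1]
    - [1, 0, 0, 0, 0, 0, -1]
    - [1, 0, 0, 0, 0, 0, -1]
    - [1, 0, 0, 0, 0, 0, -1]
    - [1, 0, 0, 0, 0, 0, -1]

```text
t: 1.03
tcp_pos: [0.1416, -0.5571, 0.309]
eef_rot: [[0.431, 0.903, -0.0], [0.903, -0.431, 0.001], [0.0, -0.0, -1.0]]
wrist_force: [0.0, -0.4, -0.5]
width: 0.0882
gripper_force: 0.0
```

Request:
jog_arm:
  steps:
    - [1, 0, 0, 0, 0, 0, -1]
    - [1, 0, 0, 0, 0, 0, -1]
    - [1, 0, 0, 0, 0, 0, -1]
    - [1, 0, 0, 0, 0, 0, -1]
    - [1, 0, 0, 0, 0, 0, -1]
    - [1, 0, 0, 0, 0, 0, -0.15]
    - [1, 0, 0, 0, 0, 0, 0]

```text
t: 1.62
tcp_pos: [0.1416, -0.5572, 0.3091]
eef_rot: [[0.001, 1.0, -0.0], [1.0, -0.001, 0.0], [0.0, -0.0, -1.0]]
wrist_force: [-0.1, 0.6, -0.3]
width: 0.0882
gripper_force: 0.0
```

Request:
jog_arm:
  steps:
    - [1, 1, 0.5, 0, 0, 0, 0]
    - [1, 1, 0.5, 0, 0, 0, 0]
    - [1, 1, 0.5, 0, 0, 0, 0]
    - [1, 1, 0.5, 0, 0, 0, 0]
    - [1, 1, 0.5, 0, 0, 0, 0]
    - [1, 1, 0.5, 0, 0, 0, 0]
    - [1, 1, 0.5, 0, 0, 0, 0]
    - [1, 1, 0.5, 0, 0, 0, 0]
    - [1, 1, 0.5, 0, 0, 0, 0]
    - [1, 1, 0.5, 0, 0, 0, 0]

```text
t: 2.45
tcp_pos: [0.2919, -0.2558, 0.3094]
eef_rot: [[0.003, 1.0, 0.0], [1.0, -0.003, -0.0], [-0.0, 0.0, -1.0]]
wrist_force: [1.2, -0.5, -0.0]
width: 0.0883
gripper_force: 0.0
```

Request:
jog_arm:
  steps:
    - [1, 1, 0.5, 0, 0, 0, 0]
    - [1, 1, 0.5, 0, 0, 0, 0]
    - [1, 1, 0.5, 0, 0, 0, 0]
    - [1, 1, 0.5, 0, 0, 0, 0]
    - [1, 1, 0.5, 0, 0, 0, 0]
    - [1, 1, 0.5, 0, 0, 0, 0]
    - [1, 1, 0.5, 0, 0, 0, 0]
    - [1, 0.5, 0.5, 0, 0, 0, 0]
    - [1, 0, 0, 0, 0, 0, 0]
    - [1, 0, 0, 0, 0, 0, 0]

```text
t: 3.28
tcp_pos: [0.4116, -0.0315, 0.3091]
eef_rot: [[-0.001, 1.0, -0.001], [1.0, 0.001, -0.0], [-0.0, -0.001, -1.0]]
wrist_force: [-0.5, -0.2, 0.1]
width: 0.0881
gripper_force: 0.0
```

Run:
```python
from h import *
s=monitor.state();print(s["tcp_pos"],s["joint_pos"])
i=vision.camera_info("wrist");w=vision.capture("wrist");print(i)
K=np.array([[i["fx"],0,i["cx"]],[0,i["fy"],i["cy"]],[0,0,1.]]);M=np.linalg.inv(i["cam_to_world"])
V={136:(.418,.1655),164:(.4395,.054),108:(.4315,-.0655),80:(.428,-.156)}
for h,(x,y) in V.items():
    p,_=cv2.projectPoints(np.array([[x,y,h/1000]]),cv2.Rodrigues(M[:3,:3])[0],M[:3,3],K,i["dist_coeffs"]);p=p[0,0];print(h,p)
    cv2.drawMarker(w,tuple(int(round(a)) for a in p),(0,255,0),0,8,1)
cv2.imwrite("pics/w1.png",cv2.resize(w,(800,600)))
```

```text
[ 0.4116 -0.0315  0.3091] [-0.3655 -0.267   1.87   -0.0003  1.5392 -0.3666]
{'fx': 331.9749710208991, 'fy': 331.9749710208991, 'cx': 256.79721182322834, 'cy': 192.23531146874868, 'dist_coeffs': array([0.0021, 0.    , 0.    , 0.    , 0.    ]), 'cam_to_world': array([[ 1.    ,  0.0017, -0.0004,  0.4105],
       [ 0.0015, -0.9572, -0.2894,  0.0431],
       [-0.0009,  0.2894, -0.9572,  0.4688],
       [ 0.    ,  0.    ,  0.    ,  1.    ]])}
136 [266.1581 -58.3649]
164 [290.4868  78.7799]
108 [275.4265 191.8471]
80 [270.338  252.5465]
```

View pics/w1.png

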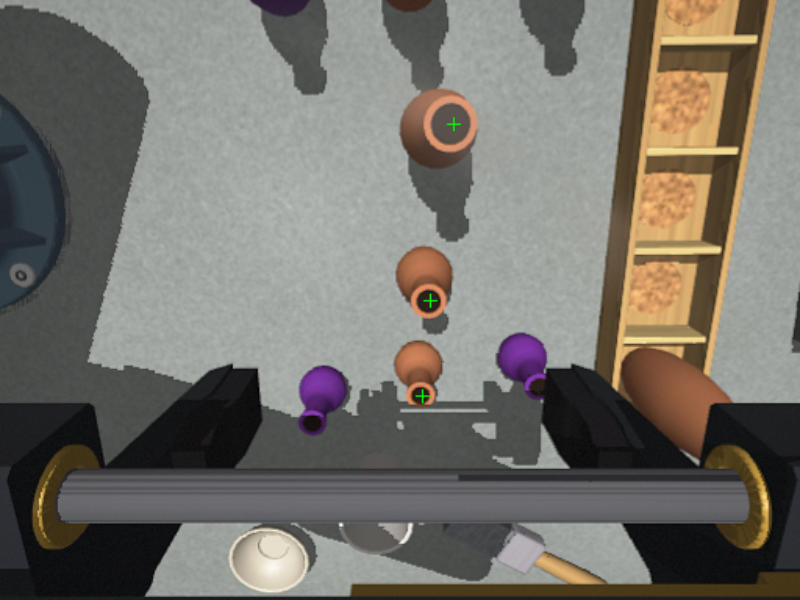

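Markers predicted from triangulation land on all three visible mouths, so positions are good. I'll go above vase_164 and descend.

Request:
jog_arm:
  steps:
    - [1, 1, 0.3, 0, 0, 0, 0]
    - [1, 1, 0.3, 0, 0, 0, 0]
    - [1, 0.85, 0.28, 0, 0, 0, 0]
    - [1, 0, 0, 0.8, 0, 0, 0]
    - [1, 0, 0, 1, 0, 0, 0]
    - [1, 0, 0, 1, 0, 0, 0]
    - [1, 0, 0, 1, 0, 0, 0]
    - [1, 0, 0, 1, 0, 0, 0]
    - [1, 0, 0, 0.5, 0, 0, 0]
    - [1, 0, 0, 0.27, 0, 0, 0]

```text
t: 4.17
tcp_pos: [0.4359, 0.0521, 0.1397]
eef_rot: [[0.003, 1.0, -0.004], [1.0, -0.003, 0.0], [0.0, -0.004, -1.0]]
wrist_force: [0.3, 0.4, -0.4]
width: 0.0877
gripper_force: 0.0
```

Request:
jog_arm:
  steps:
    - [1, 0, 0, 0, 0, 0, 0]
    - [-1, 0, 0, 0, 0, 0, 0]
    - [-1, 0, 0, 0, 0, 0, 0]
    - [-1, 0, 0, 0, 0, 0, 0]
    - [-1, 0, 0, 0, 0, 0, 0]
    - [-1, 0, 0, 0, 0, 0, 0]
    - [-1, 0, 0, 0, 0, 0, 0]
    - [-1, 0, 0, 0, 0, 0, 0]
    - [-1, 0, 0, 0, 0, 0, 0]
  squeeze: 20

```text
t: 4.92
tcp_pos: [0.438, 0.0533, 0.1424]
eef_rot: [[-0.0, 1.0, 0.0], [1.0, 0.0, -0.0], [-0.0, 0.0, -1.0]]
wrist_force: [-0.7, -0.1, -0.4]
width: 0.0368
gripper_force: 0.0
```

Request:
jog_arm:
  steps:
    - [-1, 0, 0, 0, 0, 0, 0]
    - [-1, 0, 0, 0, 0, 0, 0]
    - [-1, 0, 0, 0, 0, 0, 0]
    - [-1, 0, 0, 0, 0, 0, 0]
    - [-1, 0, 0, 0, 0, 0, 0]

```text
t: 5.33
tcp_pos: [0.438, 0.0532, 0.1422]
eef_rot: [[-0.0, 1.0, 0.0], [1.0, 0.0, 0.0], [0.0, 0.0, -1.0]]
wrist_force: [-0.5, -0.5, 0.9]
width: 0.0277
gripper_force: 20.0
```

Request:
jog_arm:
  steps:
    - [-1, 0, 0, -0.2, 0, 0, 0]
    - [-1, 0, 0, -0.4, 0, 0, 0]
    - [-1, 0, 0, -0.7, 0, 0, 0]
    - [-1, 0, 0, -0.9, 0, 0, 0]
    - [-1, 0, 0, -0.9, 0, 0, 0]
    - [-1, 0, 0, -0.6, 0, 0, 0]
    - [-1, 0, 0, -0.3, 0, 0, 0]
    - [-1, 0, 0, 0, 0, 0, 0]

```text
t: 6.0
tcp_pos: [0.4388, 0.0531, 0.2641]
eef_rot: [[-0.0, 1.0, 0.003], [1.0, 0.0, -0.0], [-0.0, 0.003, -1.0]]
wrist_force: [-0.2, -0.0, -3.6]
width: 0.0277
gripper_force: 20.0
```

Run:
```python
from h import *
s=vision.capture("side");st=monitor.state();print(st["tcp_pos"],st["wrist_force"],st["width"])
cv2.imwrite("pics/s2.png",cv2.resize(s[0:250,130:400],None,fx=2.2,fy=2.2,interpolation=cv2.INTER_CUBIC))
```

```text
[0.438  0.0532 0.2624] [-0.1651  0.6634 -4.053 ] 0.027285247692628512
```

View pics/s2.png

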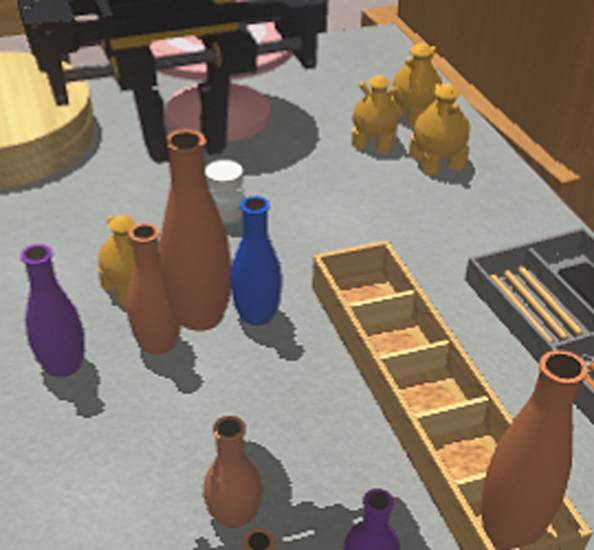

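Request:
jog_arm:
  steps:
    - [-1, -0.3, 0.4, 0, 0, 0, 0]
    - [-1, -0.5, 0.8, 0, 0, 0, 0]
    - [-1, -0.6, 0.9, 0, 0, 0, 0]
    - [-1, -0.6, 0.9, 0, 0, 0, 0]
    - [-1, -0.6, 0.9, 0, 0, 0, 0]
    - [-1, -0.6, 0.9, 0, 0, 0, 0]
    - [-1, -0.55, 0.8, 0, 0, 0, 0]
    - [-1, -0.5, 0.7, 0, 0, 0, 0]
    - [-1, -0.32, 0.5, 0, 0, 0, 0]
    - [-1, 0, 0, 0, 0, 0, 0]

```text
t: 6.88
tcp_pos: [0.6429, -0.0861, 0.2584]
eef_rot: [[0.002, 1.0, -0.004], [1.0, -0.002, 0.001], [0.001, -0.004, -1.0]]
wrist_force: [-0.1, -0.1, -3.3]
width: 0.0277
gripper_force: 20.0
```

Request:
jog_arm:
  steps:
    - [-1, 0, 0, 0, 0, 0, 0]
    - [-1, 0, 0, 0, 0, 0, 0]
    - [-1, 0, 0, 0, 0, 0, 0]

```text
t: 7.13
tcp_pos: [0.6409, -0.0828, 0.2611]
eef_rot: [[-0.001, 1.0, -0.002], [1.0, 0.001, 0.001], [0.001, -0.002, -1.0]]
wrist_force: [0.0, 0.3, -2.9]
width: 0.0277
gripper_force: 20.0
```

Run:
```python
from h import *
t=vision.capture("top");w=vision.capture("wrist");st=monitor.state();print(st["tcp_pos"],st["wrist_force"],st["width"])
cv2.imwrite("pics/c3.png",np.hstack([cv2.resize(t[80:230,160:360],(400,300)),cv2.resize(w,(400,300))]))
```

```text
[ 0.6413 -0.083   0.2621] [-0.2889 -0.4363 -2.7637] 0.027768384410643054
```

View pics/c3.png

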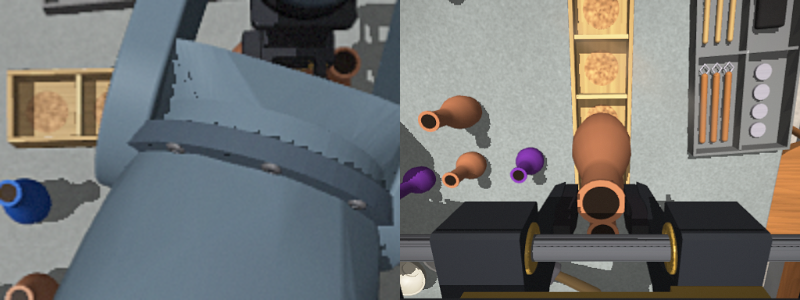

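The wrist view shows vase_164 hanging upright over the cell next to the tallest. I'll lower it.

Request:
jog_arm:
  steps:
    - [-1, 0, 0.02, 0.4, 0, 0, 0]
    - [-1, 0, 0, 0.7, 0, 0, 0]
    - [-1, 0, 0, 0.7, 0, 0, 0]
    - [-1, 0, 0, 0.7, 0, 0, 0]
    - [-1, 0, 0, 0.5, 0, 0, 0]
    - [-1, 0, 0, 0.3, 0, 0, 0]
    - [-1, 0, 0, 0.1, 0, 0, 0]
    - [-1, 0, 0, 0, 0, 0, 0]
    - [-1, 0, 0, 0, 0, 0, 0]

```text
t: 7.98
tcp_pos: [0.6431, -0.0839, 0.1611]
eef_rot: [[-0.0, 1.0, 0.001], [1.0, 0.0, -0.0], [-0.0, 0.001, -1.0]]
wrist_force: [-0.2, 0.4, -2.5]
width: 0.0278
gripper_force: 20.0
```

Request:
jog_arm:
  steps:
    - [-1, 0, 0, 0.05, 0, 0, 0]
    - [-1, 0, 0, 0.05, 0, 0, 0]
    - [-1, 0, 0, 0.05, 0, 0, 0]
    - [-1, 0, 0, 0.05, 0, 0, 0]
    - [-1, 0, 0, 0, 0, 0, 0]
    - [-1, 0, 0, 0, 0, 0, 0]

```text
t: 8.48
tcp_pos: [0.6425, -0.0838, 0.1541]
eef_rot: [[-0.0, 1.0, -0.0], [1.0, 0.0, 0.0], [0.0, -0.0, -1.0]]
wrist_force: [0.0, 0.5, -2.9]
width: 0.0282
gripper_force: 20.0
```

Request:
jog_arm:
  steps:
    - [-1, 0, 0, 0.04, 0, 0, 0]
    - [-1, 0, 0, 0.04, 0, 0, 0]
    - [-1, 0, 0, 0.03, 0, 0, 0]
    - [-1, 0, 0, 0, 0, 0, 0]
    - [-1, 0, 0, 0, 0, 0, 0]

```text
t: 8.9
tcp_pos: [0.6425, -0.0839, 0.1508]
eef_rot: [[-0.0, 1.0, -0.0], [1.0, 0.0, 0.0], [0.0, -0.0, -1.0]]
wrist_force: [-0.4, 0.2, -2.5]
width: 0.0279
gripper_force: 20.0
```

Request:
jog_arm:
  steps:
    - [-1, 0, 0, 0.03, 0, 0, 0]
    - [-1, 0, 0, 0, 0, 0, 0]
    - [-1, 0, 0, 0, 0, 0, 0]
    - [-1, 0, 0, 0, 0, 0, 0]

```text
t: 9.23
tcp_pos: [0.6429, -0.084, 0.1505]
eef_rot: [[-0.0, 1.0, 0.001], [1.0, 0.0, -0.0], [-0.0, 0.001, -1.0]]
wrist_force: [0.3, 0.1, -0.1]
width: 0.028
gripper_force: 20.0
```

Contact (the weight has come off the wrist). Releasing and rising.

Request:
jog_arm:
  steps:
    - [-0.3, 0, 0, 0, 0, 0, 0]
    - [-0.2, 0, 0, 0, 0, 0, 0]
    - [-0.1, 0, 0, 0, 0, 0, 0]
    - [0.1, 0, 0, 0, 0, 0, 0]
    - [0.3, 0, 0, 0, 0, 0, 0]
    - [0.5, 0, 0, 0, 0, 0, 0]
    - [0.5, 0, 0, 0, 0, 0, 0]
    - [0.5, 0, 0, 0, 0, 0, 0]
    - [0.5, 0, 0, 0, 0, 0, 0]

```text
t: 9.98
tcp_pos: [0.6425, -0.0839, 0.15]
eef_rot: [[-0.0, 1.0, -0.0], [1.0, 0.0, 0.0], [0.0, -0.0, -1.0]]
wrist_force: [-0.1, 0.5, -0.7]
width: 0.0659
gripper_force: 0.0
```

Request:
jog_arm:
  steps:
    - [1, 0, 0, -0.5, 0, 0, 0]
    - [1, 0, 0, -0.8, 0, 0, 0]
    - [1, 0, 0, -1, 0, 0, 0]
    - [1, 0, 0, -0.7, 0, 0, 0]
    - [1, 0, 0, 0, 0, 0, 0]

```text
t: 10.4
tcp_pos: [0.6452, -0.0846, 0.2462]
eef_rot: [[-0.0, 1.0, 0.009], [1.0, 0.0, -0.003], [-0.003, 0.009, -1.0]]
wrist_force: [0.3, 0.5, -0.5]
width: 0.088
gripper_force: 0.0
```

Request:
jog_arm:
  steps:
    - [1, 0.5, -0.4, 0, 0, 0, 0]
    - [1, 0.9, -0.8, 0, 0, 0, 0]
    - [1, 1, -0.9, 0, 0, 0, 0]
    - [1, 1, -0.9, 0, 0, 0, 0]
    - [1, 1, -0.9, 0, 0, 0, 0]
    - [1, 1, -0.9, 0, 0, 0, 0]
    - [1, 1, -0.9, 0, 0, 0, 0]
    - [1, 0.9, -0.9, 0, 0, 0, 0]
    - [1, 0.6, -0.6, 0, 0, 0, 0]
    - [1, 0.4, -0.3, 0, 0, 0, 0]

```text
t: 11.23
tcp_pos: [0.4147, 0.1669, 0.2391]
eef_rot: [[-0.002, 1.0, -0.002], [1.0, 0.002, 0.0], [0.0, -0.002, -1.0]]
wrist_force: [-0.3, -0.5, 0.8]
width: 0.0882
gripper_force: 0.0
```

Request:
jog_arm:
  steps:
    - [1, 0, 0, 0, 0, 0, 0]
    - [1, 0, 0, 0, 0, 0, 0]
    - [1, 0, 0, 0, 0, 0, 0]
    - [1, 0, 0, 0, 0, 0, 0]

```text
t: 11.57
tcp_pos: [0.4181, 0.1644, 0.2397]
eef_rot: [[0.001, 1.0, -0.0], [1.0, -0.001, -0.0], [-0.0, -0.0, -1.0]]
wrist_force: [-0.7, 0.2, -0.7]
width: 0.0882
gripper_force: 0.0
```

Request:
jog_arm:
  steps:
    - [1, 0.02, 0, 0.6, 0, 0, 0]
    - [1, 0, 0, 1, 0, 0, 0]
    - [1, 0, 0, 1, 0, 0, 0]
    - [1, 0, 0, 0.9, 0, 0, 0]
    - [1, 0, 0, 0.5, 0, 0, 0]
    - [1, 0, 0, 0.19, 0, 0, 0]
    - [1, 0, 0, 0, 0, 0, 0]
    - [0.5, 0, 0, 0, 0, 0, 0]
    - [0, 0, 0, 0, 0, 0, 0]
    - [0, 0, 0, 0, 0, 0, 0]

```text
t: 12.4
tcp_pos: [0.4188, 0.1657, 0.1157]
eef_rot: [[0.0, 1.0, 0.003], [1.0, -0.0, 0.0], [0.0, 0.003, -1.0]]
wrist_force: [1.1, 0.2, 0.3]
width: 0.0702
gripper_force: 0.0
```

Request:
jog_arm:
  steps:
    - [-1, 0, 0, 0, 0, 0, 0]
    - [-1, 0, 0, 0, 0, 0, 0]
    - [-1, 0, 0, 0, 0, 0, 0]
    - [-1, 0, 0, 0, 0, 0, 0]
    - [-1, 0, 0, 0, 0, 0, 0]
    - [-1, 0, 0, 0, 0, 0, 0]
    - [-1, 0, 0, 0, 0, 0, 0]
    - [-1, 0, 0, 0, 0, 0, 0]
    - [-1, 0, 0, 0, 0, 0, 0]
    - [-1, 0, 0, 0, 0, 0, 0]

```text
t: 13.23
tcp_pos: [0.4175, 0.1657, 0.1144]
eef_rot: [[-0.0, 1.0, -0.0], [1.0, 0.0, 0.0], [0.0, -0.0, -1.0]]
wrist_force: [-0.3, 0.1, 1.3]
width: 0.0257
gripper_force: 20.0
```

Run:
```python
from h import *
s=vision.capture("side");st=monitor.state();print(st["tcp_pos"],st["wrist_force"],st["width"],st["gripper_force"])
cv2.imwrite("pics/s4.png",cv2.resize(s[50:300,130:430],None,fx=2.2,fy=2.2,interpolation=cv2.INTER_CUBIC))
```

```text
[0.4175 0.1657 0.1143] [ 0.0988 -0.7618  1.3003] 0.02588645494742998 20.000125095248222
```

View pics/s4.png

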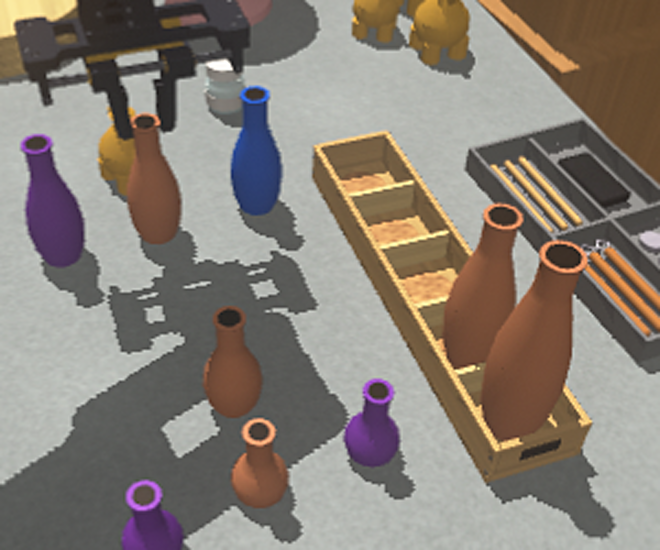

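vase_164 stands upright beside the tallest, and 136 is gripped. Lifting and carrying it to the next cell.

Request:
jog_arm:
  steps:
    - [-1, 0, 0, -0.2, 0, 0, 0]
    - [-1, 0, 0, -0.5, 0, 0, 0]
    - [-1, 0, 0, -0.8, 0, 0, 0]
    - [-1, 0, 0, -1, 0, 0, 0]
    - [-1, 0, 0, -1, 0, 0, 0]
    - [-1, 0, 0, -0.8, 0, 0, 0]
    - [-1, 0, 0, -0.5, 0, 0, 0]
    - [-1, 0, 0, -0.2, 0, 0, 0]

```text
t: 13.95
tcp_pos: [0.4187, 0.1659, 0.2673]
eef_rot: [[-0.0, 1.0, 0.004], [1.0, 0.0, 0.001], [0.001, 0.004, -1.0]]
wrist_force: [0.1, 0.5, -2.0]
width: 0.0253
gripper_force: 20.0
```

Request:
jog_arm:
  steps:
    - [-1, -0.4, 0.4, 0, 0, 0, 0]
    - [-1, -0.6, 0.7, 0, 0, 0, 0]
    - [-1, -0.7, 0.9, 0, 0, 0, 0]
    - [-1, -0.7, 0.9, 0, 0, 0, 0]
    - [-1, -0.7, 0.9, 0, 0, 0, 0]
    - [-1, -0.7, 0.9, 0, 0, 0, 0]
    - [-1, -0.6, 0.9, 0, 0, 0, 0]
    - [-1, -0.6, 0.9, 0, 0, 0, 0]
    - [-1, -0.4, 0.6, 0, 0, 0, 0]
    - [-1, -0.22, 0.4, 0, 0, 0, 0]

```text
t: 14.78
tcp_pos: [0.6435, -0.0049, 0.2622]
eef_rot: [[0.002, 1.0, -0.002], [1.0, -0.002, -0.0], [-0.0, -0.002, -1.0]]
wrist_force: [0.8, 0.4, -1.8]
width: 0.0257
gripper_force: 20.0
```

Request:
jog_arm:
  steps:
    - [-1, 0, 0, 0, 0, 0, 0]
    - [-1, 0, 0, 0, 0, 0, 0]
    - [-1, 0, 0, 0, 0, 0, 0]
    - [-1, 0, 0, 0, 0, 0, 0]

```text
t: 15.12
tcp_pos: [0.6416, -0.002, 0.264]
eef_rot: [[-0.001, 1.0, -0.001], [1.0, 0.001, 0.0], [0.0, -0.001, -1.0]]
wrist_force: [-0.2, 0.2, -1.5]
width: 0.026
gripper_force: 20.0
```

Request:
jog_arm:
  steps:
    - [-1, -0.03, 0.02, 0.4, 0, 0, 0]
    - [-1, 0, 0, 0.8, 0, 0, 0]
    - [-1, 0, 0, 0.9, 0, 0, 0]
    - [-1, 0, 0, 0.9, 0, 0, 0]
    - [-1, 0, 0, 0.7, 0, 0, 0]
    - [-1, 0, 0, 0.5, 0, 0, 0]
    - [-1, 0, 0, 0.2, 0, 0, 0]
    - [-1, 0, 0, 0, 0, 0, 0]
    - [-1, 0, 0, 0, 0, 0, 0]

```text
t: 15.87
tcp_pos: [0.6432, -0.0035, 0.1327]
eef_rot: [[-0.0, 1.0, 0.0], [1.0, 0.0, -0.0], [-0.0, 0.0, -1.0]]
wrist_force: [-0.4, -0.4, -1.1]
width: 0.0258
gripper_force: 20.0
```

Request:
jog_arm:
  steps:
    - [-1, 0, 0, 0.06, 0, 0, 0]
    - [-1, 0, 0, 0.06, 0, 0, 0]
    - [-1, 0, 0, 0.05, 0, 0, 0]
    - [-1, 0, 0, 0.05, 0, 0, 0]
    - [-1, 0, 0, 0.03, 0, 0, 0]
    - [-1, 0, 0, 0, 0, 0, 0]
    - [-1, 0, 0, 0, 0, 0, 0]
    - [-1, 0, 0, 0, 0, 0, 0]

```text
t: 16.53
tcp_pos: [0.6432, -0.0038, 0.1249]
eef_rot: [[-0.0, 1.0, 0.0], [1.0, 0.0, -0.0], [-0.0, 0.0, -1.0]]
wrist_force: [-0.5, -0.1, -2.0]
width: 0.0258
gripper_force: 20.0
```

Request:
jog_arm:
  steps:
    - [-1, 0, 0, 0.04, 0, 0, 0]
    - [-1, 0, 0, 0.04, 0, 0, 0]
    - [-1, 0, 0, 0, 0, 0, 0]
    - [-1, 0, 0, 0, 0, 0, 0]
    - [-1, 0, 0, 0, 0, 0, 0]

```text
t: 16.95
tcp_pos: [0.6431, -0.0038, 0.1224]
eef_rot: [[-0.0, 1.0, -0.0], [1.0, 0.0, 0.0], [0.0, -0.0, -1.0]]
wrist_force: [-0.2, 0.3, -1.8]
width: 0.0258
gripper_force: 20.0
```

Request:
jog_arm:
  steps:
    - [-1, 0, 0, 0.03, 0, 0, 0]
    - [-1, 0, 0, 0, 0, 0, 0]
    - [-1, 0, 0, 0, 0, 0, 0]
    - [-1, 0, 0, 0, 0, 0, 0]

```text
t: 17.28
tcp_pos: [0.6436, -0.0039, 0.1223]
eef_rot: [[-0.0, 1.0, 0.001], [1.0, 0.0, -0.0], [-0.0, 0.001, -1.0]]
wrist_force: [-0.8, 0.9, 5.8]
width: 0.0258
gripper_force: 20.0
```

Request:
jog_arm:
  steps:
    - [-0.35, 0, 0, 0, 0, 0, 0]
    - [-0.25, 0, 0, 0, 0, 0, 0]
    - [-0.1, 0, 0, 0, 0, 0, 0]
    - [0.1, 0, 0, 0, 0, 0, 0]
    - [0.3, 0, 0, 0, 0, 0, 0]
    - [0.5, 0, 0, 0, 0, 0, 0]
    - [0.5, 0, 0, 0, 0, 0, 0]
    - [0.5, 0, 0, 0, 0, 0, 0]
    - [0.5, 0, 0, 0, 0, 0, 0]

```text
t: 18.03
tcp_pos: [0.6432, -0.0038, 0.1215]
eef_rot: [[-0.0, 1.0, -0.0], [1.0, 0.0, 0.0], [0.0, -0.0, -1.0]]
wrist_force: [-0.0, -0.2, -0.2]
width: 0.0661
gripper_force: 0.0
```

Request:
jog_arm:
  steps:
    - [1, 0, 0, -0.5, 0, 0, 0]
    - [1, 0, 0, -0.8, 0, 0, 0]
    - [1, 0, 0, -1, 0, 0, 0]
    - [1, 0, 0, -1, 0, 0, 0]
    - [1, 0, 0, -0.6, 0, 0, 0]
    - [1, 0, 0, 0, 0, 0, 0]

```text
t: 18.53
tcp_pos: [0.6458, -0.0042, 0.2444]
eef_rot: [[-0.0, 1.0, 0.009], [1.0, 0.0, -0.002], [-0.002, 0.009, -1.0]]
wrist_force: [0.4, 0.3, 0.3]
width: 0.0879
gripper_force: 0.0
```

Request:
jog_arm:
  steps:
    - [1, -0.1, -0.4, 0, 0, 0, 0]
    - [1, -0.2, -0.8, 0, 0, 0, 0]
    - [1, -0.3, -0.9, 0, 0, 0, 0]
    - [1, -0.3, -1, 0, 0, 0, 0]
    - [1, -0.3, -1, 0, 0, 0, 0]
    - [1, -0.3, -1, 0, 0, 0, 0]
    - [1, -0.3, -0.9, 0, 0, 0, 0]
    - [1, -0.2, -0.7, 0, 0, 0, 0]
    - [1, -0.06, -0.37, 0, 0, 0, 0]
    - [1, 0, 0, 0, 0, 0, 0]

```text
t: 19.37
tcp_pos: [0.4289, -0.0656, 0.2374]
eef_rot: [[0.001, 1.0, -0.002], [1.0, -0.001, 0.0], [0.0, -0.002, -1.0]]
wrist_force: [0.3, 0.3, -0.7]
width: 0.0884
gripper_force: 0.0
```

Request:
jog_arm:
  steps:
    - [1, 0, 0, 0, 0, 0, 0]
    - [1, 0, 0, 0, 0, 0, 0]

```text
t: 19.53
tcp_pos: [0.4316, -0.0655, 0.2382]
eef_rot: [[-0.0, 1.0, 0.0], [1.0, 0.0, 0.0], [0.0, 0.0, -1.0]]
wrist_force: [-0.0, 0.7, 0.4]
width: 0.0884
gripper_force: 0.0
```

Request:
jog_arm:
  steps:
    - [1, 0, 0, 0.6, 0, 0, 0]
    - [1, 0, 0, 1, 0, 0, 0]
    - [1, 0, 0, 1, 0, 0, 0]
    - [1, 0, 0, 1, 0, 0, 0]
    - [1, 0, 0, 0.8, 0, 0, 0]
    - [1, 0, 0, 0.5, 0, 0, 0]
    - [1, 0, 0, 0.17, 0, 0, 0]
    - [1, 0, 0, 0, 0, 0, 0]
    - [0, 0, 0, 0, 0, 0, 0]
    - [0, 0, 0, 0, 0, 0, 0]

```text
t: 20.37
tcp_pos: [0.4323, -0.0659, 0.0875]
eef_rot: [[-0.0, 1.0, 0.002], [1.0, 0.0, -0.001], [-0.001, 0.002, -1.0]]
wrist_force: [-0.1, -0.2, -0.4]
width: 0.0767
gripper_force: 0.0
```

Request:
jog_arm:
  steps:
    - [-1, 0, 0, 0, 0, 0, 0]
    - [-1, 0, 0, 0, 0, 0, 0]
    - [-1, 0, 0, 0, 0, 0, 0]
    - [-1, 0, 0, 0, 0, 0, 0]
    - [-1, 0, 0, 0, 0, 0, 0]
    - [-1, 0, 0, 0, 0, 0, 0]
    - [-1, 0, 0, 0, 0, 0, 0]
    - [-1, 0, 0, 0, 0, 0, 0]
    - [-1, 0, 0, 0, 0, 0, 0]
    - [-1, 0, 0, 0, 0, 0, 0]

```text
t: 21.2
tcp_pos: [0.431, -0.0656, 0.0864]
eef_rot: [[-0.0, 1.0, -0.0], [1.0, 0.0, 0.0], [0.0, -0.0, -1.0]]
wrist_force: [-0.2, 0.5, 0.7]
width: 0.0233
gripper_force: 20.0
```

Request:
jog_arm:
  steps:
    - [-1, 0, 0, 0, 0, 0, 0]
    - [-1, 0, 0, 0, 0, 0, 0]

```text
t: 21.37
tcp_pos: [0.431, -0.0656, 0.0864]
eef_rot: [[-0.0, 1.0, -0.0], [1.0, 0.0, 0.0], [0.0, -0.0, -1.0]]
wrist_force: [-0.7, 0.1, 0.9]
width: 0.0235
gripper_force: 20.0
```

Request:
jog_arm:
  steps:
    - [-1, 0, 0, -0.2, 0, 0, 0]
    - [-1, 0, 0, -0.5, 0, 0, 0]
    - [-1, 0, 0, -0.8, 0, 0, 0]
    - [-1, 0, 0, -1, 0, 0, 0]
    - [-1, 0, 0, -1, 0, 0, 0]
    - [-1, 0, 0, -0.7, 0, 0, 0]
    - [-1, 0, 0, -0.4, 0, 0, 0]
    - [-1, 0, 0, -0.1, 0, 0, 0]

```text
t: 22.03
tcp_pos: [0.4324, -0.0661, 0.2304]
eef_rot: [[-0.0, 1.0, 0.005], [1.0, 0.0, -0.002], [-0.002, 0.005, -1.0]]
wrist_force: [0.1, -0.5, -1.6]
width: 0.0236
gripper_force: 20.0
```

Request:
jog_arm:
  steps:
    - [-1, 0.2, 0.3, 0, 0, 0, 0]
    - [-1, 0.5, 0.6, 0, 0, 0, 0]
    - [-1, 0.6, 0.8, 0, 0, 0, 0]
    - [-1, 0.6, 0.9, 0, 0, 0, 0]
    - [-1, 0.6, 0.9, 0, 0, 0, 0]
    - [-1, 0.6, 0.9, 0, 0, 0, 0]
    - [-1, 0.6, 0.9, 0, 0, 0, 0]
    - [-1, 0.5, 0.8, 0, 0, 0, 0]
    - [-1, 0.35, 0.6, 0, 0, 0, 0]
    - [-1, 0.2, 0.33, 0, 0, 0, 0]

```text
t: 22.87
tcp_pos: [0.643, 0.0794, 0.2243]
eef_rot: [[-0.001, 1.0, -0.003], [1.0, 0.001, 0.001], [0.001, -0.003, -1.0]]
wrist_force: [-0.3, -0.4, -1.4]
width: 0.0234
gripper_force: 20.0
```

Request:
jog_arm:
  steps:
    - [-1, 0, 0, 0, 0, 0, 0]
    - [-1, 0, 0, 0, 0, 0, 0]
    - [-1, 0, 0, 0, 0, 0, 0]
    - [-1, 0, 0, 0, 0, 0, 0]

```text
t: 23.2
tcp_pos: [0.6411, 0.0767, 0.2267]
eef_rot: [[0.0, 1.0, -0.001], [1.0, -0.0, 0.0], [0.0, -0.001, -1.0]]
wrist_force: [0.3, -0.8, -1.3]
width: 0.024
gripper_force: 20.0
```

Request:
jog_arm:
  steps:
    - [-1, 0, 0.02, 0.4, 0, 0, 0]
    - [-1, 0, 0, 0.8, 0, 0, 0]
    - [-1, 0, 0, 0.8, 0, 0, 0]
    - [-1, 0, 0, 0.8, 0, 0, 0]
    - [-1, 0, 0, 0.7, 0, 0, 0]
    - [-1, 0, 0, 0.4, 0, 0, 0]
    - [-1, 0, 0, 0.2, 0, 0, 0]
    - [-1, 0, 0, 0, 0, 0, 0]
    - [-1, 0, 0, 0, 0, 0, 0]

```text
t: 23.95
tcp_pos: [0.643, 0.0767, 0.1051]
eef_rot: [[0.0, 1.0, 0.001], [1.0, -0.0, -0.0], [-0.0, 0.001, -1.0]]
wrist_force: [0.4, -0.6, -0.9]
width: 0.0237
gripper_force: 20.0
```

Request:
jog_arm:
  steps:
    - [-1, 0, 0, 0.06, 0, 0, 0]
    - [-1, 0, 0, 0.06, 0, 0, 0]
    - [-1, 0, 0, 0.05, 0, 0, 0]
    - [-1, 0, 0, 0.05, 0, 0, 0]
    - [-1, 0, 0, 0.03, 0, 0, 0]
    - [-1, 0, 0, 0, 0, 0, 0]
    - [-1, 0, 0, 0, 0, 0, 0]
    - [-1, 0, 0, 0, 0, 0, 0]

```text
t: 24.62
tcp_pos: [0.6426, 0.077, 0.097]
eef_rot: [[-0.0, 1.0, 0.0], [1.0, 0.0, 0.0], [0.0, 0.0, -1.0]]
wrist_force: [0.4, -0.1, -0.7]
width: 0.0235
gripper_force: 20.0
```

Request:
jog_arm:
  steps:
    - [-1, 0, 0, 0.04, 0, 0, 0]
    - [-1, 0, 0, 0.03, 0, 0, 0]
    - [-1, 0, 0, 0, 0, 0, 0]
    - [-1, 0, 0, 0, 0, 0, 0]
    - [-1, 0, 0, 0, 0, 0, 0]

```text
t: 25.03
tcp_pos: [0.6425, 0.077, 0.0948]
eef_rot: [[-0.0, 1.0, -0.0], [1.0, 0.0, 0.0], [0.0, -0.0, -1.0]]
wrist_force: [-0.4, -0.2, -2.0]
width: 0.0236
gripper_force: 20.0
```

Request:
jog_arm:
  steps:
    - [-1, 0, 0, 0.02, 0, 0, 0]
    - [-1, 0, 0, 0, 0, 0, 0]
    - [-1, 0, 0, 0, 0, 0, 0]
    - [-1, 0, 0, 0, 0, 0, 0]

```text
t: 25.37
tcp_pos: [0.6427, 0.0769, 0.0945]
eef_rot: [[-0.0, 1.0, 0.0], [1.0, 0.0, -0.0], [-0.0, 0.0, -1.0]]
wrist_force: [-0.3, 0.7, -0.4]
width: 0.0233
gripper_force: 20.0
```

Request:
jog_arm:
  steps:
    - [-1, 0, 0, 0.02, 0, 0, 0]
    - [-1, 0, 0, 0, 0, 0, 0]
    - [-1, 0, 0, 0, 0, 0, 0]
    - [-1, 0, 0, 0, 0, 0, 0]

```text
t: 25.7
tcp_pos: [0.643, 0.0769, 0.0944]
eef_rot: [[-0.0, 1.0, 0.001], [1.0, 0.0, -0.0], [-0.0, 0.001, -1.0]]
wrist_force: [-1.1, -0.1, 5.2]
width: 0.0234
gripper_force: 20.0
```

Request:
jog_arm:
  steps:
    - [-0.35, 0, 0, 0, 0, 0, 0]
    - [-0.25, 0, 0, 0, 0, 0, 0]
    - [-0.1, 0, 0, 0, 0, 0, 0]
    - [0.1, 0, 0, 0, 0, 0, 0]
    - [0.3, 0, 0, 0, 0, 0, 0]
    - [0.5, 0, 0, 0, 0, 0, 0]
    - [0.5, 0, 0, 0, 0, 0, 0]
    - [0.5, 0, 0, 0, 0, 0, 0]
    - [0.5, 0, 0, 0, 0, 0, 0]

```text
t: 26.45
tcp_pos: [0.6425, 0.0769, 0.0936]
eef_rot: [[-0.0, 1.0, -0.0], [1.0, 0.0, 0.0], [0.0, -0.0, -1.0]]
wrist_force: [0.5, -0.5, -0.3]
width: 0.0659
gripper_force: 0.0
```

Request:
jog_arm:
  steps:
    - [1, 0, 0, -0.5, 0, 0, 0]
    - [1, 0, 0, -0.8, 0, 0, 0]
    - [1, 0, 0, -1, 0, 0, 0]
    - [1, 0, 0, -1, 0, 0, 0]
    - [1, 0, 0, -1, 0, 0, 0]
    - [1, 0, 0, -0.5, 0, 0, 0]
    - [1, 0, 0, 0, 0, 0, 0]

```text
t: 27.03
tcp_pos: [0.645, 0.0769, 0.243]
eef_rot: [[-0.0, 1.0, 0.009], [1.0, 0.0, -0.001], [-0.001, 0.009, -1.0]]
wrist_force: [0.7, 0.1, 0.2]
width: 0.0879
gripper_force: 0.0
```

Request:
jog_arm:
  steps:
    - [1, -0.2, -0.4, 0, 0, 0, 0]
    - [1, -0.6, -0.8, 0, 0, 0, 0]
    - [1, -0.9, -0.9, 0, 0, 0, 0]
    - [1, -1, -1, 0, 0, 0, 0]
    - [1, -1, -1, 0, 0, 0, 0]
    - [1, -1, -1, 0, 0, 0, 0]
    - [1, -1, -0.9, 0, 0, 0, 0]
    - [1, -1, -0.7, 0, 0, 0, 0]
    - [1, -0.7, -0.37, 0, 0, 0, 0]
    - [1, -0.37, -0.1, 0, 0, 0, 0]

```text
t: 27.87
tcp_pos: [0.4269, -0.1562, 0.2363]
eef_rot: [[0.003, 1.0, -0.002], [1.0, -0.003, 0.0], [0.0, -0.002, -1.0]]
wrist_force: [0.8, 0.3, 0.1]
width: 0.0879
gripper_force: 0.0
```

Request:
jog_arm:
  steps:
    - [1, 0, 0, 0, 0, 0, 0]
    - [1, 0, 0, 0, 0, 0, 0]
    - [1, 0, 0, 0, 0, 0, 0]

```text
t: 28.12
tcp_pos: [0.4295, -0.1536, 0.237]
eef_rot: [[-0.001, 1.0, -0.001], [1.0, 0.001, 0.001], [0.001, -0.001, -1.0]]
wrist_force: [1.0, -0.1, 0.7]
width: 0.0882
gripper_force: 0.0
```

I'll narrow the opening before descending, because the purple look-alikes are on both sides.

Request:
jog_arm:
  steps:
    - [0.3, -0.08, -0.05, 0, 0, 0, 0]
    - [0.3, 0, 0, 0, 0, 0, 0]
    - [0.3, 0, 0, 0, 0, 0, 0]
    - [0.3, 0, 0, 0, 0, 0, 0]
    - [0.3, 0, 0, 0.5, 0, 0, 0]
    - [0.3, 0, 0, 1, 0, 0, 0]
    - [0.3, 0, 0, 1, 0, 0, 0]
    - [0.3, 0, 0, 1, 0, 0, 0]

```text
t: 28.78
tcp_pos: [0.428, -0.1569, 0.132]
eef_rot: [[-0.001, 1.0, 0.002], [1.0, 0.001, -0.001], [-0.001, 0.002, -1.0]]
wrist_force: [-0.8, -0.6, -0.7]
width: 0.0574
gripper_force: 0.0
```

Request:
jog_arm:
  steps:
    - [0.3, 0, 0, 1, 0, 0, 0]
    - [0.3, 0, 0, 0.8, 0, 0, 0]
    - [0.3, 0, 0, 0.45, 0, 0, 0]
    - [0.3, 0, 0, 0.2, 0, 0, 0]
    - [0.3, 0, 0, 0, 0, 0, 0]
    - [0.3, 0, 0, 0, 0, 0, 0]
    - [0.3, 0, 0, 0, 0, 0, 0]

```text
t: 29.37
tcp_pos: [0.4286, -0.1575, 0.0603]
eef_rot: [[-0.0, 1.0, 0.002], [1.0, 0.0, -0.001], [-0.001, 0.002, -1.0]]
wrist_force: [0.4, -0.2, 0.5]
width: 0.0572
gripper_force: 0.0
```

Request:
jog_arm:
  steps:
    - [-1, 0, 0, 0, 0, 0, 0]
    - [-1, 0, 0, 0, 0, 0, 0]
    - [-1, 0, 0, 0, 0, 0, 0]
    - [-1, 0, 0, 0, 0, 0, 0]
    - [-1, 0, 0, 0, 0, 0, 0]
    - [-1, 0, 0, 0, 0, 0, 0]
    - [-1, 0, 0, 0, 0, 0, 0]
    - [-1, 0, 0, 0, 0, 0, 0]
    - [-1, 0, 0, 0, 0, 0, 0]
    - [-1, 0, 0, 0, 0, 0, 0]

```text
t: 30.2
tcp_pos: [0.4277, -0.1571, 0.0592]
eef_rot: [[-0.0, 1.0, 0.0], [1.0, 0.0, -0.0], [-0.0, 0.0, -1.0]]
wrist_force: [-1.0, 0.5, 2.7]
width: 0.0221
gripper_force: 20.0
```

Run:
```python
from h import *
s=vision.capture("side");st=monitor.state();print(st["tcp_pos"],st["wrist_force"],st["width"],st["gripper_force"])
cv2.imwrite("pics/s5.png",cv2.resize(s[50:320,130:430],None,fx=2.2,fy=2.2,interpolation=cv2.INTER_CUBIC))
```

```text
[ 0.4277 -0.1571  0.0593] [-1.6088  0.339   4.3284] 0.022015388712857582 20.00040983548388
```

View pics/s5.png

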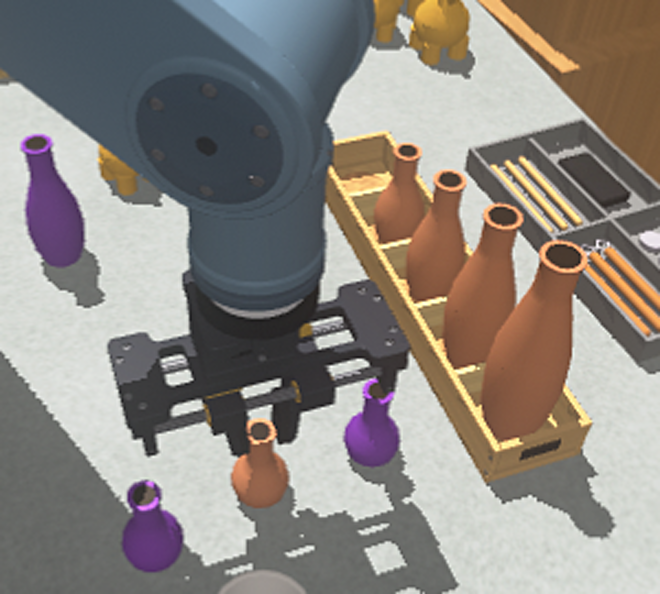

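The side view shows 192, 164, 136 and 108 all upright and stepping down. The 80 is gripped and the purples are undisturbed. Lifting.

Request:
jog_arm:
  steps:
    - [-1, 0, 0, -0.2, 0, 0, 0]
    - [-1, 0, 0, -0.5, 0, 0, 0]
    - [-1, 0, 0, -0.8, 0, 0, 0]
    - [-1, 0, 0, -1, 0, 0, 0]
    - [-1, 0, 0, -1, 0, 0, 0]
    - [-1, 0, 0, -1, 0, 0, 0]
    - [-1, 0, 0, -0.7, 0, 0, 0]
    - [-1, 0, 0, -0.4, 0, 0, 0]
    - [-1, 0, 0, -0.1, 0, 0, 0]

```text
t: 31.0
tcp_pos: [0.4286, -0.1576, 0.2329]
eef_rot: [[-0.0, 1.0, 0.004], [1.0, 0.0, -0.003], [-0.003, 0.004, -1.0]]
wrist_force: [-0.1, -0.4, -1.1]
width: 0.0215
gripper_force: 20.0
```

Request:
jog_arm:
  steps:
    - [-1, 0.3, 0.1, 0, 0, 0, 0]
    - [-1, 0.6, 0.3, 0, 0, 0, 0]
    - [-1, 0.9, 0.5, 0, 0, 0, 0]
    - [-1, 0.9, 0.5, 0, 0, 0, 0]
    - [-1, 0.9, 0.6, 0, 0, 0, 0]
    - [-1, 0.9, 0.6, 0, 0, 0, 0]
    - [-1, 0.9, 0.6, 0, 0, 0, 0]
    - [-1, 0.9, 0.7, 0, 0, 0, 0]
    - [-1, 0.9, 0.7, 0, 0, 0, 0]
    - [-1, 0.9, 0.7, 0, 0, 0, 0]

```text
t: 31.83
tcp_pos: [0.586, 0.0886, 0.2277]
eef_rot: [[-0.0, 1.0, -0.004], [1.0, 0.0, 0.0], [0.0, -0.004, -1.0]]
wrist_force: [0.4, -0.8, -0.5]
width: 0.0215
gripper_force: 20.0
```

Request:
jog_arm:
  steps:
    - [-1, 0.9, 0.7, 0, 0, 0, 0]
    - [-1, 0.7, 0.6, 0, 0, 0, 0]
    - [-1, 0.5, 0.4, 0, 0, 0, 0]
    - [-1, 0.24, 0.15, 0, 0, 0, 0]
    - [-1, 0, 0, 0, 0, 0, 0]
    - [-1, 0, 0, 0, 0, 0, 0]
    - [-1, 0, 0, 0, 0, 0, 0]
    - [-1, 0, 0, 0, 0, 0, 0]

```text
t: 32.5
tcp_pos: [0.6414, 0.1552, 0.23]
eef_rot: [[0.001, 1.0, -0.001], [1.0, -0.001, -0.0], [-0.0, -0.001, -1.0]]
wrist_force: [-0.1, -0.8, -1.1]
width: 0.0216
gripper_force: 20.0
```

Request:
jog_arm:
  steps:
    - [-1, 0.03, 0, 0.4, 0, 0, 0]
    - [-1, 0, 0, 0.8, 0, 0, 0]
    - [-1, 0, 0, 1, 0, 0, 0]
    - [-1, 0, 0, 1, 0, 0, 0]
    - [-1, 0, 0, 0.8, 0, 0, 0]
    - [-1, 0, 0, 0.6, 0, 0, 0]
    - [-1, 0, 0, 0.3, 0, 0, 0]
    - [-1, 0, 0, 0.1, 0, 0, 0]
    - [-1, 0, 0, 0, 0, 0, 0]
    - [-1, 0, 0, 0, 0, 0, 0]

```text
t: 33.33
tcp_pos: [0.6429, 0.157, 0.0814]
eef_rot: [[0.0, 1.0, 0.002], [1.0, -0.0, 0.0], [0.0, 0.002, -1.0]]
wrist_force: [-0.3, 0.5, -0.7]
width: 0.0217
gripper_force: 20.0
```

Request:
jog_arm:
  steps:
    - [-1, 0, 0, 0.06, 0, 0, 0]
    - [-1, 0, 0, 0.06, 0, 0, 0]
    - [-1, 0, 0, 0.05, 0, 0, 0]
    - [-1, 0, 0, 0.05, 0, 0, 0]
    - [-1, 0, 0, 0.03, 0, 0, 0]
    - [-1, 0, 0, 0, 0, 0, 0]
    - [-1, 0, 0, 0, 0, 0, 0]
    - [-1, 0, 0, 0, 0, 0, 0]

```text
t: 34.0
tcp_pos: [0.6421, 0.1572, 0.0726]
eef_rot: [[-0.0, 1.0, -0.0], [1.0, 0.0, -0.0], [-0.0, -0.0, -1.0]]
wrist_force: [1.1, -0.5, -2.5]
width: 0.0219
gripper_force: 20.0
```

Request:
jog_arm:
  steps:
    - [-1, 0, 0, 0.05, 0, 0, 0]
    - [-1, 0, 0, 0.05, 0, 0, 0]
    - [-1, 0, 0, 0.04, 0, 0, 0]
    - [-1, 0, 0, 0, 0, 0, 0]
    - [-1, 0, 0, 0, 0, 0, 0]
    - [-1, 0, 0, 0, 0, 0, 0]

```text
t: 34.5
tcp_pos: [0.6421, 0.1571, 0.0684]
eef_rot: [[-0.0, 1.0, 0.0], [1.0, 0.0, -0.0], [-0.0, 0.0, -1.0]]
wrist_force: [0.7, 0.2, 0.3]
width: 0.0221
gripper_force: 20.0
```

Request:
jog_arm:
  steps:
    - [-1, 0, 0, 0.03, 0, 0, 0]
    - [-1, 0, 0, 0, 0, 0, 0]
    - [-1, 0, 0, 0, 0, 0, 0]
    - [-1, 0, 0, 0, 0, 0, 0]

```text
t: 34.83
tcp_pos: [0.6421, 0.1572, 0.0675]
eef_rot: [[-0.0, 1.0, 0.0], [1.0, 0.0, 0.0], [0.0, 0.0, -1.0]]
wrist_force: [-0.1, -0.0, -2.0]
width: 0.0216
gripper_force: 20.0
```

Request:
jog_arm:
  steps:
    - [-1, 0, 0, 0.02, 0, 0, 0]
    - [-1, 0, 0, 0, 0, 0, 0]
    - [-1, 0, 0, 0, 0, 0, 0]
    - [-1, 0, 0, 0, 0, 0, 0]

```text
t: 35.17
tcp_pos: [0.6423, 0.1571, 0.0673]
eef_rot: [[-0.0, 1.0, 0.001], [1.0, 0.0, 0.0], [0.0, 0.001, -1.0]]
wrist_force: [-1.0, -0.2, 3.1]
width: 0.0218
gripper_force: 20.0
```

Request:
jog_arm:
  steps:
    - [-1, 0, 0, 0.02, 0, 0, 0]
    - [-1, 0, 0, 0, 0, 0, 0]
    - [-1, 0, 0, 0, 0, 0, 0]
    - [-1, 0, 0, 0, 0, 0, 0]

```text
t: 35.5
tcp_pos: [0.6426, 0.1572, 0.0673]
eef_rot: [[-0.0, 1.0, 0.001], [1.0, 0.0, 0.0], [0.0, 0.001, -1.0]]
wrist_force: [-1.5, 0.5, 5.3]
width: 0.0216
gripper_force: 20.0
```

Contact. I'll release, rise and back away toward the robot.

Request:
jog_arm:
  steps:
    - [-0.4, 0, 0, 0, 0, 0, 0]
    - [-0.3, 0, 0, 0, 0, 0, 0]
    - [-0.15, 0, 0, 0, 0, 0, 0]
    - [0.1, 0, 0, 0, 0, 0, 0]
    - [0.3, 0, 0, 0, 0, 0, 0]
    - [0.5, 0, 0, 0, 0, 0, 0]
    - [0.5, 0, 0, 0, 0, 0, 0]
    - [0.5, 0, 0, 0, 0, 0, 0]
    - [0.5, 0, 0, 0, 0, 0, 0]

```text
t: 36.25
tcp_pos: [0.642, 0.1572, 0.0663]
eef_rot: [[-0.0, 1.0, -0.0], [1.0, 0.0, 0.0], [0.0, -0.0, -1.0]]
wrist_force: [0.3, 0.2, -1.0]
width: 0.0658
gripper_force: 0.0
```

Request:
jog_arm:
  steps:
    - [1, 0, 0, -0.5, 0, 0, 0]
    - [1, 0, 0, -0.8, 0, 0, 0]
    - [1, 0, 0, -1, 0, 0, 0]
    - [1, 0, 0, -1, 0, 0, 0]
    - [1, 0, 0, -1, 0, 0, 0]
    - [1, 0, 0, -1, 0, 0, 0]
    - [1, 0, 0, -1, 0, 0, 0]
    - [1, 0, 0, -0.6, 0, 0, 0]

```text
t: 36.92
tcp_pos: [0.6431, 0.1573, 0.2791]
eef_rot: [[-0.0, 1.0, 0.006], [1.0, 0.0, 0.0], [0.0, 0.006, -1.0]]
wrist_force: [0.1, 0.2, 0.1]
width: 0.088
gripper_force: 0.0
```

Request:
jog_arm:
  steps:
    - [1, 0, -0.5, 0, 0, 0, 0]
    - [1, 0, -1, 0, 0, 0, 0]
    - [1, 0, -1, 0, 0, 0, 0]
    - [1, 0, -1, 0, 0, 0, 0]
    - [1, 0, -1, 0, 0, 0, 0]
    - [1, 0, -1, 0, 0, 0, 0]
    - [1, 0, -1, 0, 0, 0, 0]
    - [1, 0, -0.5, 0, 0, 0, 0]
    - [1, 0, 0, 0, 0, 0, 0]
    - [1, 0, 0, 0, 0, 0, 0]

```text
t: 37.75
tcp_pos: [0.4323, 0.1572, 0.2748]
eef_rot: [[-0.0, 1.0, 0.003], [1.0, 0.0, 0.0], [0.0, 0.003, -1.0]]
wrist_force: [-0.0, 0.1, 1.1]
width: 0.0885
gripper_force: 0.0
```

Run:
```python
from h import *
s=vision.capture("side");t=vision.capture("top");print(monitor.state()["tcp_pos"])
cv2.imwrite("pics/f.png",np.hstack([cv2.resize(s[30:330,130:430],(400,400)),cv2.resize(t[60:260,150:350],(400,400))]))
```

```text
[0.4331 0.1571 0.2742]
```

View pics/f.png

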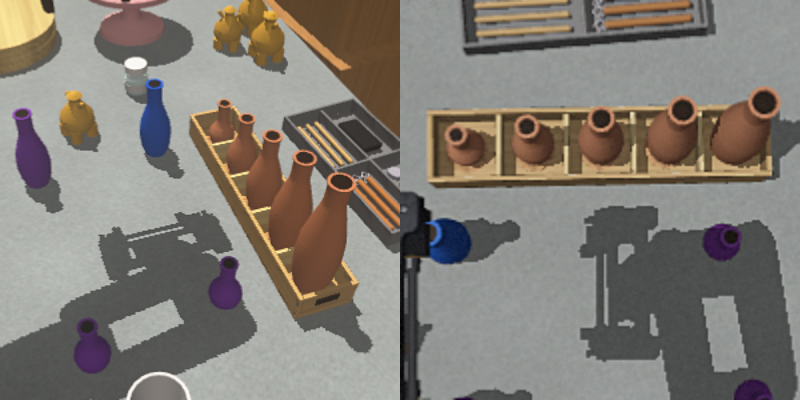

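All five vases stand upright, one per cell, stepping down from right to left, and the look-alikes haven't moved. Handing in.

```bash
python3 -c "
from cell import hand_in
print(hand_in())"
```

```text
the job is handed in; nothing more can be done
None
```

The job is handed in: the last pictures show all five vases upright, one to a cell, stepping down 192, 164, 136, 108, 80 mm from the untouched tallest, after about 38 s of robot time; no verdict came back.

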